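Make up the finishing kit and the fitting kit

ROBOT

A 7-joint arm with a two-finger parallel gripper is mounted at the origin on the work surface; the furniture and walls round the work are solid. World frame = base frame: x ahead of the robot, y to its left, z up, the work surface at z = 0. Lengths are in m, angles in rad, forces in N, time in s.
With the tool pointing down it reaches from about 0.4 to 0.85 m from the base axis. Payload 10.4 kg.
Tool frame: the origin (TCP) lies midway between the tips of the shut fingers; the grasp point (between the pads) lies 19 mm behind it; z points along the fingers, y is the line along which they close (so a half turn about z gives the same grasp; the last joint's range is limited). The gripper opens to 85 mm and grips with 20 to 120 N. Pads are 22 mm wide; open, the fingers measure 114 mm over their backs; the gripper's body (76 mm by 85 mm) begins 54 mm behind the grasp point. The pads swing forward as they close: fully open they stand 13 mm farther back than shut.
Start: joints at [-1.319, 0.332, -0.065, 1.46, 0.022, 1.35, -0.088], TCP at [0.17, 0.602, 0.231] pointing down, gripper open.
Joint ranges: [-2.6, 2.6], [-0.5, 2.12], [-1.47, 1.34], [0.16, 2.42], [-1.27, 4.41], [0.06, 2.06], [-2.6, 2.6]. Speed limits (rad/s): [2.22, 2.22, 2.79, 2.79, 3.14, 3.14, 3.14].

INTERFACE

Orientations are given as a unit quaternion [x, y, z, w].
In Python, from plant import r, read_camera, camera_model gives the robot as it stands.
- The arm moves only by the tool jog_arm, never from a script. Its arguments are lists of equal length, an entry for each row: "dp": the shift along the tool's x, y, z in cm, a list of three; "angular": the turn, a rotation vector about the tool's x, y, z in degrees, a list of three; "hand": the opening, from 0 (shut) to 1 (fully open). In form: {"dp": [[tx, ty, tz], ...], "angular": [[rx, ry, rz], ...], "hand": [hand, ...]}. A call has 1 to 12 rows; each row is the pose to reach, as a shift and turn from the pose commanded when the call began, along the tool's axes at that moment; what a row does not reach only later rows make up. A row lasts 1/8 s, in which the tool goes at most 62.5 mm and 10.7 degrees, less where a joint would pass 70% of its speed; a pose out of reach is approached as far as the arm can. A call with a gripper value outside its range is refused whole. The fingers move at their own pace and stop on an object; "grip_force" is the grip in N (left out, the last holds). Time passes only in rows, so rows that repeat a pose let the fingers close. It gives the time, the measured TCP pose, the force, the opening and the grip force at its end, in the units of the state.
- r.state(): the state, without advancing time (a new reading comes with each control period).
- read_camera(name): name is "scene" or "top"; returns the picture (384x512x3 uint8, blue, green, red); there is no depth.
- camera_model(name): a dict with "fx", "fy", "cx", "cy" (pixels), "extrinsics" (4x4, takes a point from camera to world coordinates). Camera axes: x right, y down, z forward; pixel columns grow to the right and rows downward; lengths in m; the calibration is good to about 2 mm. A picture is of the moment at which its call begins. camera_model takes no time and is no camera call.
- r.job_done(): hands the job in; it is judged then, once.
The state is a dict: "time_s": time; "q": joint angles; "qvel": joint speeds; "joint_torque": joint torques, N m; "ee_pos": TCP position; "orientation": TCP orientation; "force": force on the tool from outside, world axes, zero at the start; "moment": the same for the moment, N m; "grip_width": finger opening in m; "grasp_force": force on a finger pad.
Only numpy, scipy, OpenCV 4.12 (cv2) and the standard library are available. Lean on these libraries where they do the work, as an engineer would, in place of code of your own. Each camera call takes 0.05 s, during which the arm holds its last target. There are 200 camera calls.

TASK

Make up the two job kits from the stock in the middle of the bench. The finishing kit, in the blue tray, is the green tin (in the shorter bay) and the beech block (in the longer bay); the fitting kit, in the orange tray, is the jar of bolts (in the larger bay) and the yellow tape measure (in the narrow bay, its length across the tray). Set each thing upright on the floor of its bay, as it stood on the bench, let go of it, and leave the tub with the red lid and the cream pot where they stand.

Things in the scene. Friction and masses are not known exactly. Their poses are not given: they have to be found in the camera images.
- blue_tray: Blue kit tray with dark floors, fixed: 92 mm (its x) by 232 mm (its y), rim and divider 4 mm thick, their tops 32 mm above the bench, bay floors 22 mm above the bench, a 9 mm tab at each end. Origin: centre of underside. Two bays along y, both 84 mm wide in x: the shorter, 82 mm long, centred at x 0, y -71 mm; the longer, 138 mm long, centred at x 0, y +43 mm.
- orange_tray: Orange kit tray with dark floors, fixed: 102 mm (its x) by 186 mm (its y), rim 4 mm thick, its top 32 mm above the bench, bay floors 22 mm above the bench, a 9 mm tab at each end. Origin: centre of underside. Two bays along y, 94 mm wide in x, parted by a bar 24 mm thick, as high as the rim: the larger, 90 mm long, centred at x 0, y -44 mm; the narrow, 64 mm long, centred at x 0, y +57 mm.
- green_tin: Round green tin of rubbing paste with a silver lid, 54 mm across, 61 mm high, about 0.16 kg. Origin: centre of its underside, z up.
- bolt_jar: Round brown glass jar of bolts with a grey tin lid, 63 mm across, 79 mm high, about 0.28 kg. Origin: centre of its underside, z up.
- beech_block: Plain pale beech sanding block, 52 mm (its x) by 110 mm (its y), 42 mm high, about 0.16 kg. Origin: centre of its underside, z up. It lies with its length roughly away from the robot.
- tape_measure: Yellow and black tape measure standing on edge, 37 mm thick (its x; grasp across this), 72 mm long (its y), 64 mm high, about 0.21 kg. Origin: centre of its underside, z up. It starts with its length roughly away from the robot and goes into the narrow bay with its length along the orange tray's x, either way round.
- red_tub: Loose bystander: round white tub with a red lid, 72 mm across, 67 mm high. Origin: centre of its underside. Stays where it is.
- cream_pot: Loose bystander: open round cream pot, 69 mm across, 78 mm high. Origin: centre of its underside. Stays where it is.
Mind the look-alikes: they are no part of the job. What is shaped like the beech_block but pink is not meant.

How it is judged:
By the outcome, as a careful person would: the job done as asked, in the order asked, and still so for the second after the job is handed in, with the robot touching nothing.
It also fails if it takes over 118 s, if anything falls off the work surface, if the arm or the gripper's body presses on something with over 40 N, if the wrist force passes 120 N, or if a joint passes its speed limit or range.

## Working session

There is one attempt and no reset: what is moved stays moved. The work goes in short steps, Python scripts to look and compute and a tool call to move; the robot and the scene stay as the last step left them, time stands still between calls to the robot, and variables do not carry over. Pictures are saved under pics/ and viewed, at most 14 in all, crops included, and the job is handed in when it is done.

Besides the shell and the picture viewer there is one more tool, called after "Emit:" by a JSON object that holds its "api" and its "payload". jog_arm: Moves the arm, as the interface text tells. Its arguments: {"type":"object","properties":{"dp":{"type":"array","items":{"type":"array","items":{"type":"number"}}},"angular":{"type":"array","items":{"type":"array","items":{"type":"number"}}},"hand":{"type":"array","items":{"type":"number"}},"grip_force":{"type":"number"}},"required":["dp","angular","hand"]}

```bash
mkdir -p pics; ls; python3 - <<'E'
from plant import r, read_camera, camera_model
import cv2
for n in("scene","top"):
    cv2.imwrite(f"pics/{n}0.png",read_camera(n))
    m=camera_model(n); print(n,m["fx"],m["fy"],m["cx"],m["cy"],m["extrinsics"])
s=r.state();print(s["time_s"],s["ee_pos"],s["orientation"],s["grip_width"])
E
```

```text
pics
scene 476.1579586849722 476.1579586849722 260.9394935047141 183.71325101748172 [[ 0.47109904 -0.48819496  0.73466412 -0.65954295]
 [-0.88198423 -0.24841206  0.40049378 -0.58061857]
 [-0.01301961 -0.83663441 -0.54760694  0.82131207]
 [ 0.          0.          0.          1.        ]]
top 482.0569835551567 482.0569835551567 241.25659868323953 182.5123416673498 [[-0.01776786 -0.98197944  0.18815069  0.12640802]
 [-0.99967718  0.01402934 -0.02118301 -0.00372489]
 [ 0.01816165 -0.18846633 -0.98191171  1.42064483]
 [ 0.          0.          0.          1.        ]]
0.1 [0.16953289 0.60121683 0.23058444] [ 1.36955883e-01  9.90576941e-01 -6.37809588e-04 -4.98750721e-05] 0.0855585749783541
```

View pics/scene0.png

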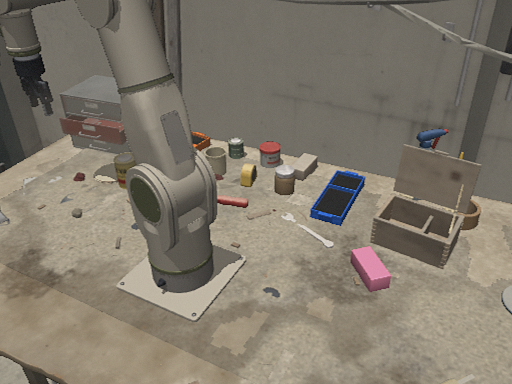

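View pics/top0.png

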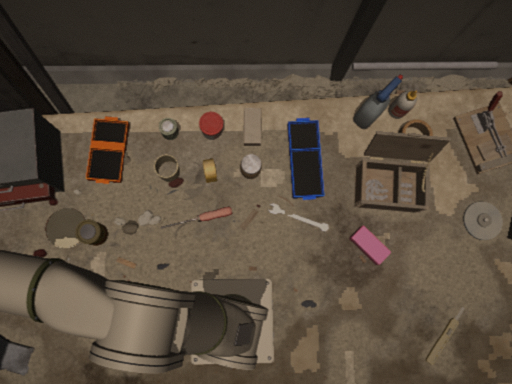

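The top view shows these items:

| Item | Pixel |
|---|---|
| Orange tray | (107,150) |
| Green tin | (169,128) |
| Cream pot | (166,167) |
| Red tub | (211,124) |
| Tape | (210,170) |
| Beech block | (252,126) |
| Bolt jar | (251,164) |
| Blue tray | (306,158) |

Possible mix-ups: the pink block (370,245) for the beech, the brown can (90,232) for the jar, and the bottles (375,105) for the tin. I'll check my choice in one crop.

```bash
python3 - <<'E'
import cv2,numpy as np
a=cv2.imread("pics/top0.png")[95:215,75:335]; b=cv2.imread("pics/scene0.png")[120:230,180:375]
A=cv2.resize(a,None,fx=3,fy=3,interpolation=cv2.INTER_CUBIC)
A=np.clip(A.astype(float)*1.5,0,255).astype(np.uint8)
cv2.imwrite("pics/crop1.png",A)
cv2.imwrite("pics/crop2.png",cv2.resize(b,None,fx=4,fy=4,interpolation=cv2.INTER_CUBIC))
E
```

```text
(no output)
```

View pics/crop1.png

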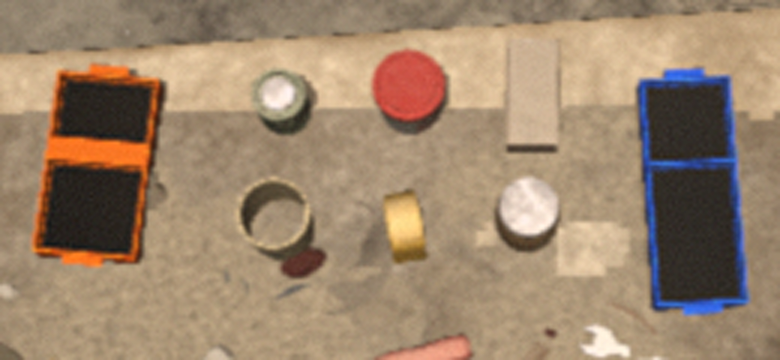

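View pics/crop2.png

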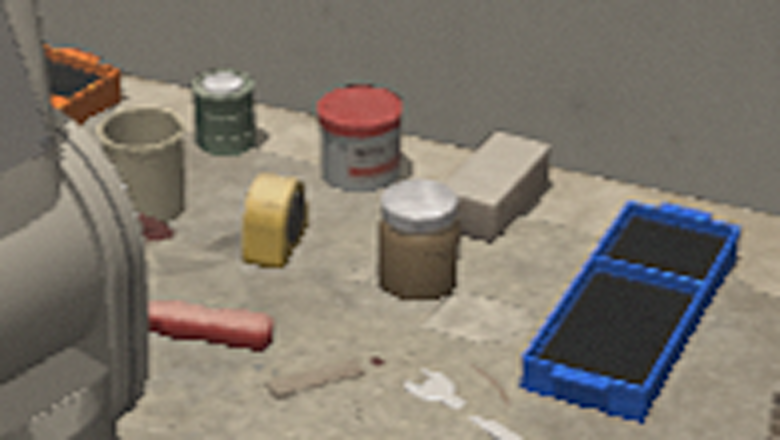

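The crops confirm the choices: the green tin with silver lid, the jar with grey lid, the tan block and the yellow tape. The blue tray's short bay is the far one, and the orange tray's narrow bay is also the far one. Now I'll measure.

```bash
cat > h.py <<'E'
import cv2,numpy as np
from plant import r, read_camera, camera_model
def ray(n,uv,z):
    m=camera_model(n);E=np.array(m["extrinsics"])
    d=E[:3,:3]@[(uv[0]-m["cx"])/m["fx"],(uv[1]-m["cy"])/m["fy"],1]
    o=E[:3,3];return (o+d*(z-o[2])/d[2])[:2]
def proj(n,p):
    m=camera_model(n);E=np.array(m["extrinsics"])
    c=E[:3,:3].T@(np.array(p)-E[:3,3]);return np.array([m["fx"]*c[0]/c[2]+m["cx"],m["fy"]*c[1]/c[2]+m["cy"]])
def blob(img,lo,hi,box):
    x0,y0,x1,y1=box;h=cv2.cvtColor(img[y0:y1,x0:x1],cv2.COLOR_BGR2HSV)
    m=cv2.inRange(h,np.array(lo),np.array(hi))
    c=max(cv2.findContours(m,cv2.RETR_EXTERNAL,cv2.CHAIN_APPROX_NONE)[0],key=cv2.contourArea)
    return c[:,0,:]+np.array([x0,y0])
E
python3 - <<'E'
from h import *
np.set_printoptions(precision=4,suppress=True)
t=cv2.imread("pics/top0.png")
def rect(c,z):
    p=np.array([ray("top",q,z) for q in c],np.float32);return cv2.minAreaRect(p)
for nm,lo,hi,box in [("blue",(105,120,60),(130,255,255),(280,110,335,205)),("orange",(3,150,80),(18,255,255),(80,110,135,190))]:
    c=blob(t,lo,hi,box);print(nm,rect(c,.032), "hull area")
c=blob(t,(18,90,60),(35,255,255),(198,152,222,186));print("tape z.05",rect(c,.05),cv2.boundingRect(c)[:])
c=blob(t,(0,120,60),(8,255,255),(195,108,228,142));print("red z.067",rect(c,.067))
for nm,z,box in[("tin",.061,(157,116,182,142)),("jar",.079,(238,148,266,182))]:
    c=blob(t,(0,0,125),(179,40,255),box);print(nm,rect(c,z))
# block top corners hand read from crop
for u,v in[(507,39),(559,40),(557,145),(506,145)]: print("blk",ray("top",(75+u/3,95+v/3),.042))
for u,v in[(552,147),(497,243),(453,200)][:0]: pass
# tape far/near, pot rim
for u,v,z in[(385,196,.055),(412,190,.055),(395,262,.012),(427,258,.012)]: print("tape",ray("top",(75+u/3,95+v/3),z))
print("pot",ray("top",(75+275/3,95+213/3),.078))
for u,v in[(277,96),(280,93)]: print("tinrim",ray("top",(75+u/3,95+v/3),.061))
print("jar hand",ray("top",(75+528/3,95+207/3),.079))
E
```

```text
blue ((0.4644879996776581, -0.22527679800987244), (0.2479712814092636, 0.09239351004362106), 1.8785667419433594) hull area
orange ((0.4983299970626831, 0.36181747913360596), (0.10328436642885208, 0.20361509919166565), 84.32752990722656) hull area
tape z.05 ((0.42696112394332886, 0.058271586894989014), (0.07065998762845993, 0.036965299397706985), 10.887876510620117) (203, 158, 15, 25)
red z.067 ((0.5638576149940491, 0.05324975773692131), (0.07239873707294464, 0.06949246674776077), 43.43951416015625)
tin ((0.5586400628089905, 0.18008483946323395), (0.030592437833547592, 0.02631499618291855), 0.5293104648590088)
jar ((0.437759131193161, -0.06079047918319702), (0.05110670253634453, 0.04934103414416313), 43.397891998291016)
blk [ 0.6182 -0.0458]
blk [ 0.6166 -0.0978]
blk [ 0.5079 -0.093 ]
blk [ 0.5085 -0.0427]
tape [0.4553 0.0759]
tape [0.4609 0.0497]
tape [0.3983 0.0687]
tape [0.4019 0.037 ]
pot [0.4346 0.1788]
tinrim [0.5556 0.1805]
tinrim [0.5586 0.1776]
jar hand [ 0.4369 -0.0615]
```

The measured sizes match what's given: blue 248×92, orange 204×103 (both with tabs), tape 71×37 and block 109×52 mm. Next I'll write a converter from world target to jog numbers and move above the green tin.

```bash
cat >> h.py <<'E'
from scipy.spatial.transform import Rotation as R
def plan(*ts):
    """ts: (x,y,z,yaw of tool y in deg) -> jog rows from the present pose"""
    s=r.state();R0=R.from_quat(s["orientation"]);p0=np.array(s["ee_pos"])
    print("t",round(s["time_s"],2),"p",np.round(p0,4),"w",round(s["grip_width"],4),"F",np.round(s["force"],1),"q",np.round(s["q"],2))
    for x,y,z,yaw in ts:
        a=np.deg2rad(yaw);Y=np.array([np.cos(a),np.sin(a),0]);Z=np.array([0,0,-1.]);X=np.cross(Y,Z)
        rv=(R0.inv()*R.from_matrix(np.c_[X,Y,Z])).as_rotvec(degrees=True)
        print("dp",np.round(R0.inv().apply(np.array([x,y,z])-p0)*100,2),"ang",np.round(rv,1))
E
python3 - <<'E'
from h import *
plan((.34,.36,.22,74),(.557,.179,.18,90))
E
```

```text
t 0.1 p [0.1695 0.6012 0.2306] w 0.0856 F [-0.7  0.4 -0.5] q [-1.32  0.33 -0.06  1.46  0.02  1.35 -0.09]
dp [-22.95 -18.59   1.08] ang [-0.1  0.   0.3]
dp [-48.75 -30.12   5.1 ] ang [ -0.1  -0.  -15.7]
```

Emit:
{"api": "jog_arm", "payload": {"dp": [[-23,-18.6,1],[-23,-18.6,1],[-23,-18.6,1],[-23,-18.6,1],[-23,-18.6,1],[-48.7,-30.1,5],[-48.7,-30.1,5],[-48.7,-30.1,5],[-48.7,-30.1,5],[-48.7,-30.1,5],[-48.7,-30.1,5],[-48.7,-30.1,5]], "angular": [[0,0,0],[0,0,0],[0,0,0],[0,0,0],[0,0,0],[0,0,-15.7],[0,0,-15.7],[0,0,-15.7],[0,0,-15.7],[0,0,-15.7],[0,0,-15.7],[0,0,-15.7]], "hand": [1,1,1,1,1,1,1,1,1,1,1,1], "grip_force": 40}}

```text
time_s: 1.6
ee_pos: [0.5561, 0.1803, 0.1809]
orientation: [0.0, 1.0, 0.0, -0.0]
force: [-0.4, 0.3, -0.3]
grip_width: 0.0854
grasp_force: 0.0
```

```bash
python3 - <<'E'
from h import *
t=read_camera("top");s=read_camera("scene")
a=cv2.resize(t[90:215,140:270],None,fx=3,fy=3,interpolation=cv2.INTER_CUBIC);b=cv2.resize(s[60:185,180:310],None,fx=3,fy=3,interpolation=cv2.INTER_CUBIC)
cv2.imwrite("pics/a1.png",np.hstack([a,b]))
plan((.557,.179,.02,90),(.557,.179,.18,90))
E
```

```text
t 1.7 p [0.5558 0.1811 0.1814] w 0.0851 F [ 0.3 -0.   0.4] q [-0.67  0.28  0.33  1.66 -0.1   1.22  1.25]
dp [-0.12 -0.22 16.14] ang [ 0.  -0.   0.1]
dp [-0.11 -0.21  0.14] ang [ 0.  -0.   0.1]
```

View pics/a1.png

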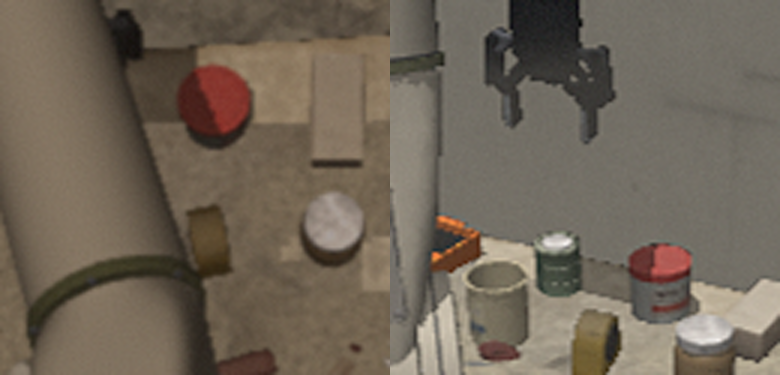

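The arm hides the tin in the top view. In the scene view the open gripper hangs above it, with the tin at crop (558,262). I'll cross-check the positions against the scene camera.

```bash
python3 - <<'E'
from h import *
for n,p,uv in[("tin",(.557,.179,.061),(224,81)),("jar",(.437,-.061,.079),(420,203)),("blkTopNear",(.508,-.093,.042),(492,214)),("blkfarR",(.6166,-.0978,.042),(550,146))]:
    print(n,proj("scene",p),180+uv[0]/4,120+uv[1]/4)
    print("   scene ray",ray("scene",(180+uv[0]/4,120+uv[1]/4),p[2]))
E
```

```text
tin [235.2898331  140.50034943] 236.0 140.25
   scene ray [0.55963703 0.17776433]
jar [283.72146402 169.17479191] 285.0 170.75
   scene ray [ 0.43065708 -0.06827764]
blkTopNear [302.80300629 171.12562876] 303.0 173.5
   scene ray [ 0.49552398 -0.0991917 ]
blkfarR [317.64395048 155.91236935] 317.5 156.5
   scene ray [ 0.61282389 -0.09885263]
```

Emit:
{"api": "jog_arm", "payload": {"dp": [[0,0,6],[0,0,12],[0,0,16],[0,0,16],[0,0,16],[0,0,16],[0,0,16],[0,0,16],[0,0,16],[0,0,16]], "angular": [[0,0,0],[0,0,0],[0,0,0],[0,0,0],[0,0,0],[0,0,0],[0,0,0],[0,0,0],[0,0,0],[0,0,0]], "hand": [1,1,1,1,0.4,0.4,0.4,0.4,0.4,0.4], "grip_force": 40}}

```text
time_s: 2.95
ee_pos: [0.558, 0.1807, 0.0239]
orientation: [0.0, 1.0, 0.001, 0.002]
force: [-0.9, 0.5, 6.2]
grip_width: 0.0528
grasp_force: 40.9
```

```bash
python3 - <<'E'
from h import *
cv2.imwrite("pics/a2.png",cv2.resize(read_camera("scene")[60:185,180:310],None,fx=4,fy=4,interpolation=cv2.INTER_CUBIC))
print(r.state()["grasp_force"])
plan((.557,.179,.15,90))
E
```

```text
40.90164363384247
t 3.0 p [0.558  0.1806 0.0239] w 0.0526 F [-2.2 -0.6  7.3] q [-0.63  0.46  0.3   1.79 -0.16  0.92  1.31]
dp [  0.06  -0.14 -12.61] ang [ 0.1  0.2 -0. ]
```

View pics/a2.png

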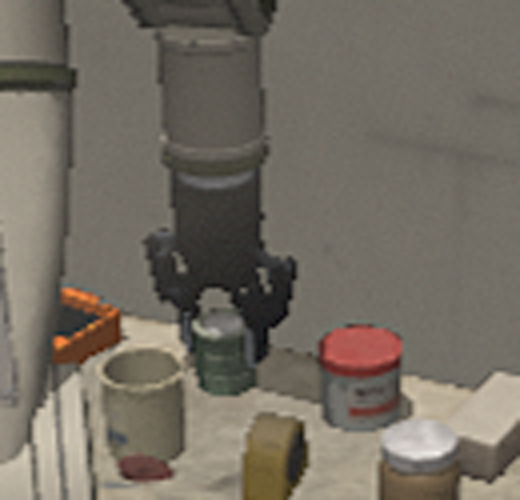

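The grip is at 40 N with a width of 53 mm, so the tin is held between the pads. I'll lift it and carry it over the blue tray's short bay.

Emit:
{"api": "jog_arm", "payload": {"dp": [[0,0,-6],[0,0,-12],[0,0,-15],[0,-10,-15],[0.5,-20,-15],[1,-30,-15],[2.2,-40.3,-15],[2.2,-40.3,-15],[2.2,-40.3,-15],[2.2,-40.3,-15],[2.2,-40.3,-15]], "angular": [[0,0,0],[0,0,0],[0,0,0],[0,0,8],[0,0,16],[0,0,24],[0,0,30],[0,0,30],[0,0,30],[0,0,30],[0,0,30]], "hand": [0.4,0.4,0.4,0.4,0.4,0.4,0.4,0.4,0.4,0.4,0.4]}}

```text
time_s: 4.38
ee_pos: [0.5336, -0.2264, 0.1727]
orientation: [0.261, 0.965, -0.0, 0.001]
force: [1.0, 1.1, -2.6]
grip_width: 0.0529
grasp_force: 43.0
```

```bash
python3 - <<'E'
from h import *
s=read_camera("scene")
cv2.imwrite("pics/a3.png",cv2.resize(s[60:230,230:400],None,fx=3.5,fy=3.5,interpolation=cv2.INTER_CUBIC))
print(r.state()["grasp_force"])
plan((.5355,-.223,.05,60),(.5355,-.223,.046,60))
print(proj("scene",(.5355,-.223,.022)))
E
```

```text
43.0182158946991
t 4.42 p [ 0.5343 -0.2241  0.1724] w 0.0522 F [ 0.   0.4 -1. ] q [-0.2   0.3   0.63  1.69 -0.19  1.2   1.52]
dp [-0.04  0.15 12.24] ang [ 0.1  0.1 -0.2]
dp [-0.03  0.14 12.64] ang [ 0.1  0.1 -0.2]
[345.13890196 182.56479143]
```

View pics/a3.png

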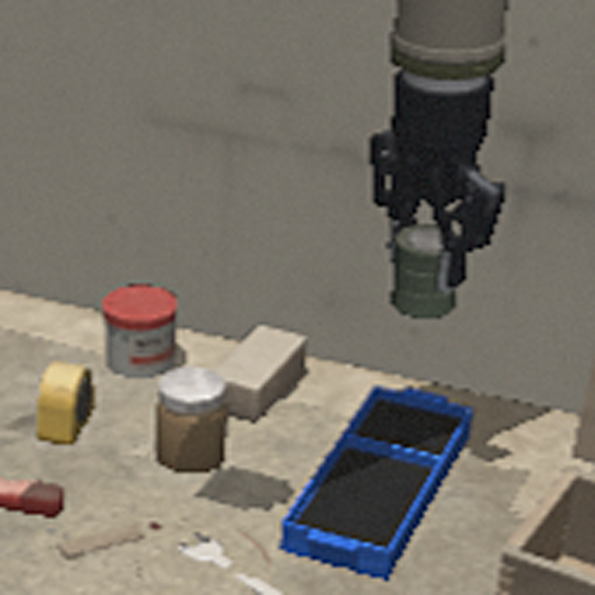

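The tin hangs over the short bay, whose projected centre (403,429) matches the bay seen at (412,424). I'll lower it and release it.

Emit:
{"api": "jog_arm", "payload": {"dp": [[0,0.1,5],[0,0.1,10],[0,0.1,11.5],[0,0.1,12.3],[0,0.1,12.5],[0,0.1,12.6],[0,0.1,12.6],[0,0.1,12.6]], "angular": [[0,0,0],[0,0,0],[0,0,0],[0,0,0],[0,0,0],[0,0,0],[0,0,0],[0,0,0]], "hand": [0.4,0.4,0.4,0.4,0.4,0.4,0.4,0.4]}}

```text
time_s: 5.42
ee_pos: [0.5353, -0.2225, 0.046]
orientation: [0.259, 0.966, 0.0, 0.001]
force: [-0.5, 1.0, 2.6]
grip_width: 0.0527
grasp_force: 43.3
```

Contact shows in the force reading (+2.6 N, against −1 N while hanging). I'll release and rise.

Emit:
{"api": "jog_arm", "payload": {"dp": [[0,0,0],[0,0,0],[0,0,0],[0,0,0],[0,0,-4],[0,0,-9],[0,0,-13],[0,0,-13]], "angular": [[0,0,0],[0,0,0],[0,0,0],[0,0,0],[0,0,0],[0,0,0],[0,0,0],[0,0,0]], "hand": [0.75,0.9,0.9,0.9,0.9,0.9,0.9,1]}}

```text
time_s: 6.42
ee_pos: [0.5364, -0.2232, 0.1785]
orientation: [0.259, 0.966, 0.0, 0.003]
force: [-0.6, -0.2, -0.2]
grip_width: 0.0853
grasp_force: 0.0
```

```bash
python3 - <<'E'
from h import *
plan((.5615,-.07,.16,-90))
E
```

```text
t 6.42 p [ 0.5364 -0.2232  0.1785] w 0.0853 F [-0.6 -0.2 -0.2] q [-0.21  0.3   0.64  1.69 -0.19  1.21  1.52]
dp [ 5.51 14.51  1.85] ang [  0.4  -0.  149.9]
```

```bash
python3 - <<'E'
from h import *
plan((.5625,-.07,.16,88))
E
```

```text
t 6.42 p [ 0.5364 -0.2232  0.1785] w 0.0853 F [-0.6 -0.2 -0.2] q [-0.21  0.3   0.64  1.69 -0.19  1.21  1.52]
dp [ 5.42 14.56  1.85] ang [  0.    0.3 -28.1]
```

Emit:
{"api": "jog_arm", "payload": {"dp": [[5.4,14.6,1.8],[5.4,14.6,1.8],[5.4,14.6,1.8],[5.4,14.6,1.8],[5.4,14.6,1.8],[5.4,14.6,1.8]], "angular": [[0,0,-28],[0,0,-28],[0,0,-28],[0,0,-28],[0,0,-28],[0,0,-28]], "hand": [1,1,1,1,1,1]}}

```text
time_s: 7.18
ee_pos: [0.5609, -0.0706, 0.1571]
orientation: [0.019, 1.0, -0.0, -0.0]
force: [0.7, -0.7, 0.5]
grip_width: 0.0854
grasp_force: 0.0
```

```bash
python3 - <<'E'
from h import *
t=read_camera("top");s=read_camera("scene")
b=cv2.resize(s[90:220,240:390],None,fx=3,fy=3,interpolation=cv2.INTER_CUBIC);a=cv2.resize(t[90:220,230:340],None,fx=3,fy=3,interpolation=cv2.INTER_CUBIC)
cv2.imwrite("pics/a4.png",np.hstack([a,b]))
plan((.5625,-.07,.010,88))
E
```

```text
t 7.28 p [ 0.561  -0.0701  0.1573] w 0.0853 F [ 0.  -0.4  0.1] q [-0.37  0.27  0.48  1.74 -0.13  1.17  1.69]
dp [-0.15  0.02 14.73] ang [-0.   0.  -0.2]
```

View pics/a4.png

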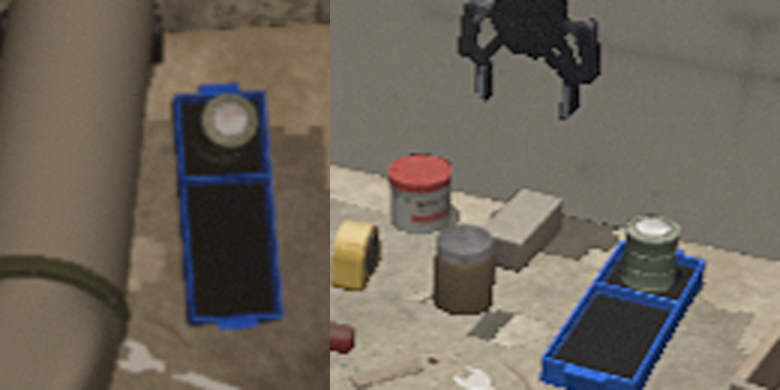

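The tin stands in the short bay, top at crop (230,122), upright and inside the rims. Now I'll grasp the block.

Emit:
{"api": "jog_arm", "payload": {"dp": [[-0.1,0,6],[-0.1,0,11.5],[-0.1,0,14.6],[-0.1,0,14.6],[-0.1,0,14.6],[-0.1,0,14.6],[-0.1,0,14.6],[-0.1,0,14.6],[-0.1,0,14.6]], "angular": [[0,0,0],[0,0,0],[0,0,0],[0,0,0],[0,0,0],[0,0,0],[0,0,0],[0,0,0],[0,0,0]], "hand": [1,1,1,1,0.4,0.4,0.4,0.4,0.4], "grip_force": 45}}

```text
time_s: 8.4
ee_pos: [0.5636, -0.0691, 0.0133]
orientation: [0.018, 1.0, 0.0, 0.002]
force: [-1.2, 0.1, 7.9]
grip_width: 0.0512
grasp_force: 48.1
```

Emit:
{"api": "jog_arm", "payload": {"dp": [[0,0,-5],[0,0,-11],[0,0,-13],[0,0,-13]], "angular": [[0,0,0],[0,0,0],[0,0,0],[0,0,0]], "hand": [0.4,0.4,0.4,0.4]}}

```text
time_s: 8.9
ee_pos: [0.5633, -0.069, 0.1434]
orientation: [0.018, 1.0, 0.0, 0.002]
force: [-0.4, 0.7, -2.0]
grip_width: 0.0515
grasp_force: 48.5
```

```bash
python3 - <<'E'
from h import *
s=read_camera("scene")
cv2.imwrite("pics/a5.png",cv2.resize(s[70:220,230:400],None,fx=3.5,fy=3.5,interpolation=cv2.INTER_CUBIC))
print(r.state()["grasp_force"])
plan((.4215,-.2267,.14,91.9),(.4215,-.2267,.035,91.9))
E
```

```text
48.51264774799347
t 8.95 p [ 0.5623 -0.0689  0.1416] w 0.0513 F [ 0.1  0.5 -3.7] q [-0.37  0.29  0.49  1.76 -0.15  1.13  1.7 ]
dp [ 13.51 -16.27   0.14] ang [ 0.   0.1 -3.9]
dp [ 13.52 -16.28  10.64] ang [ 0.   0.1 -3.9]
```

View pics/a5.png

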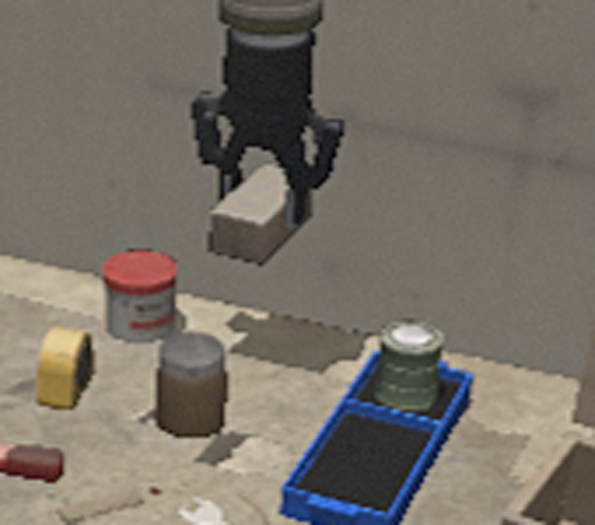

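The block is held level. I'll carry it over the long bay and lower it.

Emit:
{"api": "jog_arm", "payload": {"dp": [[4,-5,0],[8,-10,0],[13.5,-16.3,0],[13.5,-16.3,0],[13.5,-16.3,0],[13.5,-16.3,5],[13.5,-16.3,7],[13.5,-16.3,7]], "angular": [[0,0,-4],[0,0,-4],[0,0,-4],[0,0,-4],[0,0,-4],[0,0,-4],[0,0,-4],[0,0,-4]], "hand": [0.4,0.4,0.4,0.4,0.4,0.4,0.4,0.4]}}

```text
time_s: 9.95
ee_pos: [0.4204, -0.2258, 0.0693]
orientation: [-0.018, 1.0, 0.0, -0.002]
force: [0.3, -0.8, -1.4]
grip_width: 0.0517
grasp_force: 48.2
```

```bash
python3 - <<'E'
from h import *
s=read_camera("scene")
cv2.imwrite("pics/a6.png",cv2.resize(s[100:230,270:400],None,fx=4,fy=4,interpolation=cv2.INTER_CUBIC))
plan((.4215,-.2267,.035,91.9))
E
```

```text
t 10.0 p [ 0.4213 -0.2264  0.0706] w 0.0511 F [ 0.7 -0.6 -0.9] q [-0.16  0.19  0.61  2.04 -0.13  0.95  2.12]
dp [-0.03 -0.04  3.56] ang [ 0.  -0.1  0.1]
```

View pics/a6.png

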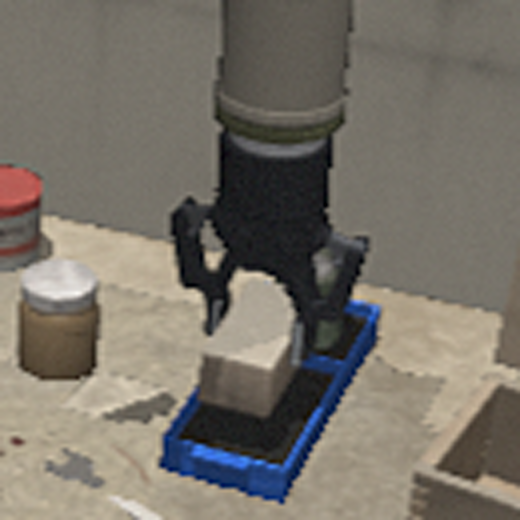

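The block is centred over the long bay. I'll lower it and release.

Emit:
{"api": "jog_arm", "payload": {"dp": [[0,0,2],[0,0,3],[0,0,3.4],[0,0,3.6],[0,0,3.6],[0,0,3.6]], "angular": [[0,0,0],[0,0,0],[0,0,0],[0,0,0],[0,0,0],[0,0,0]], "hand": [0.4,0.4,0.4,0.4,0.4,0.4]}}

```text
time_s: 10.75
ee_pos: [0.4217, -0.2272, 0.0356]
orientation: [-0.017, 1.0, 0.0, 0.0]
force: [0.6, -0.7, -0.9]
grip_width: 0.0514
grasp_force: 48.4
```

Emit:
{"api": "jog_arm", "payload": {"dp": [[0,0,0.1],[0,0,0.1],[0,0,0.1],[0,0,0.1],[0,0,0.1],[0,0,-5],[0,0,-10],[0,0,-13],[0,0,-13]], "angular": [[0,0,0],[0,0,0],[0,0,0],[0,0,0],[0,0,0],[0,0,0],[0,0,0],[0,0,0],[0,0,0]], "hand": [0.4,0.75,0.9,0.9,0.9,0.9,0.9,1,1]}}

```text
time_s: 11.88
ee_pos: [0.4227, -0.2275, 0.1674]
orientation: [-0.017, 1.0, -0.0, 0.002]
force: [0.0, 0.7, -0.6]
grip_width: 0.0854
grasp_force: 0.0
```

```bash
python3 - <<'E'
from h import *
plan((.437,-.061,.17,88),(.437,-.061,.034,88))
E
```

```text
t 11.88 p [ 0.4227 -0.2275  0.1674] w 0.0854 F [ 0.   0.7 -0.6] q [-0.21  0.04  0.63  1.95 -0.03  1.15  2.04]
dp [-2.   16.59 -0.26] ang [-0.   0.3  4. ]
dp [-1.94 16.6  13.34] ang [-0.   0.3  4. ]
```

Emit:
{"api": "jog_arm", "payload": {"dp": [[-0.7,5.5,0],[-1.3,11,0],[-2,16.6,0],[-2,16.6,0],[-2,16.6,0],[-2,16.6,0]], "angular": [[0,0,4],[0,0,4],[0,0,4],[0,0,4],[0,0,4],[0,0,4]], "hand": [1,1,1,1,1,1]}}

```text
time_s: 12.62
ee_pos: [0.4355, -0.0617, 0.1649]
orientation: [0.019, 1.0, -0.0, -0.0]
force: [0.2, -0.9, 0.1]
grip_width: 0.0853
grasp_force: 0.0
```

```bash
python3 - <<'E'
from h import *
t=read_camera("top");s=read_camera("scene")
b=cv2.resize(s[90:220,240:390],None,fx=3,fy=3,interpolation=cv2.INTER_CUBIC);a=cv2.resize(t[90:220,230:340],None,fx=3,fy=3,interpolation=cv2.INTER_CUBIC)
cv2.imwrite("pics/a7.png",np.hstack([a,b]))
plan((.437,-.061,.034,88))
E
```

```text
t 12.72 p [ 0.4356 -0.0615  0.1651] w 0.0855 F [0.6 1.1 0.6] q [-0.4  -0.05  0.43  2.03  0.02  1.16  1.55]
dp [-0.14  0.05 13.11] ang [-0.  -0.  -0.2]
```

View pics/a7.png

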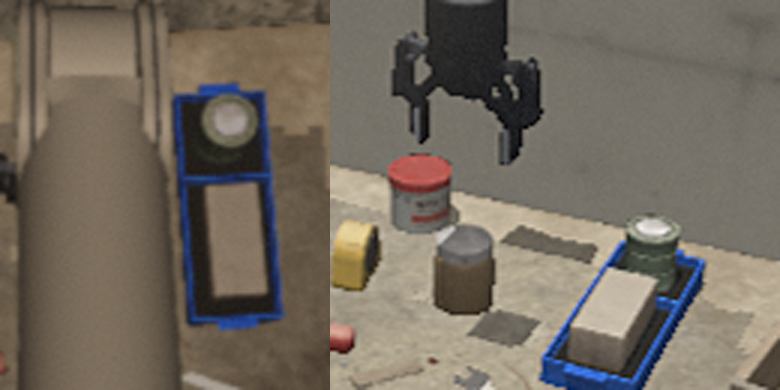

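The block sits flat in the long bay, with its top around crop (235,240). Now I'll grasp the jar.

Emit:
{"api": "jog_arm", "payload": {"dp": [[-0.1,0,6],[-0.1,0,10.5],[-0.1,0,13],[-0.1,0,13],[-0.1,0,13],[-0.1,0,13],[-0.1,0,13],[-0.1,0,13]], "angular": [[0,0,0],[0,0,0],[0,0,0],[0,0,0],[0,0,0],[0,0,0],[0,0,0],[0,0,0]], "hand": [1,1,1,1,0.5,0.5,0.5,0.5], "grip_force": 60}}

```text
time_s: 13.72
ee_pos: [0.4378, -0.0608, 0.0369]
orientation: [0.018, 1.0, 0.0, 0.001]
force: [-1.6, -1.6, 6.8]
grip_width: 0.0614
grasp_force: 64.1
```

Emit:
{"api": "jog_arm", "payload": {"dp": [[0,0,-5],[0,0,-11],[0,0,-14],[0,0,-14]], "angular": [[0,0,0],[0,0,0],[0,0,0],[0,0,0]], "hand": [0.5,0.5,0.5,0.5]}}

```text
time_s: 14.22
ee_pos: [0.4382, -0.0606, 0.1781]
orientation: [0.018, 1.0, 0.001, 0.003]
force: [0.3, -0.3, -4.7]
grip_width: 0.0614
grasp_force: 68.7
```

```bash
python3 - <<'E'
from h import *
print(r.state()["grasp_force"])
plan((.437,.15,.175,80),(.4545,.3662,.175,75),(.4545,.3662,.06,75))
E
```

```text
68.69261741638184
t 14.22 p [ 0.4382 -0.0606  0.1781] w 0.0614 F [ 0.3 -0.3 -4.7] q [-0.43 -0.06  0.45  2.01  0.03  1.18  1.55]
dp [ 0.88 21.04  0.34] ang [0.1 0.3 7.9]
dp [-0.09 42.71  0.38] ang [ 0.1  0.3 12.9]
dp [-3.000e-02  4.269e+01  1.188e+01] ang [ 0.1  0.3 12.9]
```

Emit:
{"api": "jog_arm", "payload": {"dp": [[0.2,6,0],[0.5,12,0],[0.9,18,0],[0.7,24,0],[0.5,30,0],[0.2,36,0],[0,42.7,0],[0,42.7,0],[0,42.7,0],[0,42.7,3],[0,42.7,7],[0,42.7,7]], "angular": [[0,0,2],[0,0,4],[0,0,6],[0,0,8],[0,0,10],[0,0,12],[0,0,13],[0,0,13],[0,0,13],[0,0,13],[0,0,13],[0,0,13]], "hand": [0.5,0.5,0.5,0.5,0.5,0.5,0.5,0.5,0.5,0.5,0.5,0.5]}}

```text
time_s: 15.72
ee_pos: [0.4507, 0.3628, 0.1024]
orientation: [0.132, 0.991, -0.003, -0.002]
force: [0.8, -0.4, -3.2]
grip_width: 0.0614
grasp_force: 68.6
```

```bash
python3 - <<'E'
from h import *
t=read_camera("top");s=read_camera("scene")
a=cv2.resize(t[90:220,70:240],None,fx=3,fy=3,interpolation=cv2.INTER_CUBIC);b=cv2.resize(s[80:210,155:245],None,fx=3,fy=3,interpolation=cv2.INTER_CUBIC)
cv2.imwrite("pics/a8.png",np.hstack([a,b]))
plan((.4545,.3662,.059,75))
E
```

```text
t 15.82 p [0.4526 0.3653 0.1063] w 0.0616 F [ 1.   0.1 -2. ] q [-0.82  0.34  0.08  1.73 -0.03  1.08  0.57]
dp [-0.16  0.14  4.73] ang [ 0.   0.  -0.1]
```

View pics/a8.png

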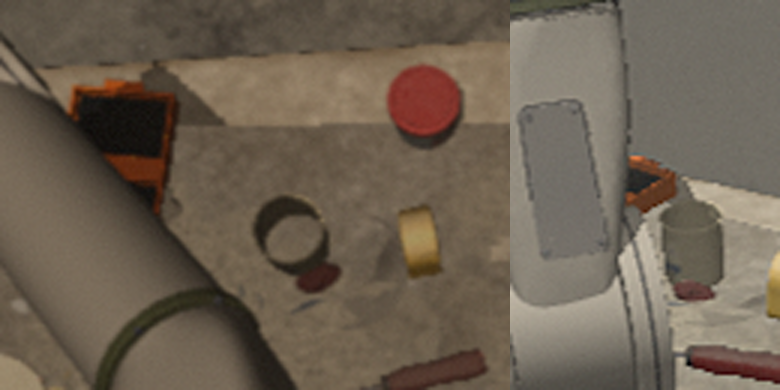

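The arm hides the bay in both views, while the tape, pot and tub haven't moved. The position is well known and the bay has 13 mm or more to spare, so I'll lower gently on force.

Emit:
{"api": "jog_arm", "payload": {"dp": [[-0.1,0,2],[-0.1,0,3.5],[-0.1,0,4.2],[-0.1,0,4.5],[-0.1,0,4.6],[-0.1,0,4.6],[-0.1,0,4.6]], "angular": [[0,0,0],[0,0,0],[0,0,0],[0,0,0],[0,0,0],[0,0,0],[0,0,0]], "hand": [0.5,0.5,0.5,0.5,0.5,0.5,0.5]}}

```text
time_s: 16.7
ee_pos: [0.4531, 0.3661, 0.0596]
orientation: [0.131, 0.991, 0.0, 0.0]
force: [0.0, 0.3, -3.8]
grip_width: 0.0614
grasp_force: 68.7
```

```bash
python3 - <<'E'
from h import *
plan((.4545,.3662,.059,75))
E
```

```text
t 16.7 p [0.4531 0.3661 0.0596] w 0.0614 F [ 0.   0.3 -3.8] q [-0.82  0.39  0.07  1.77 -0.03  0.99  0.58]
dp [-0.13  0.05  0.06] ang [ 0.  0. -0.]
```

Almost down, with 3.8 N still hanging. Lowering one more millimetre or so.

Emit:
{"api": "jog_arm", "payload": {"dp": [[0,0,0.1],[0,0,0.2],[0,0,0.2]], "angular": [[0,0,0],[0,0,0],[0,0,0]], "hand": [0.5,0.5,0.5]}}

```text
time_s: 17.08
ee_pos: [0.4531, 0.3662, 0.0591]
orientation: [0.131, 0.991, 0.0, 0.0]
force: [-6.9, -4.3, 13.3]
grip_width: 0.0618
grasp_force: 70.9
```

Floor contact came at the expected height, so I'll release and rise.

Emit:
{"api": "jog_arm", "payload": {"dp": [[0,0,-0.1],[0,0,-0.1],[0,0,-0.1],[0,0,-0.1],[0,0,-0.1],[0,0,-5],[0,0,-10],[0,0,-14],[0,0,-14]], "angular": [[0,0,0],[0,0,0],[0,0,0],[0,0,0],[0,0,0],[0,0,0],[0,0,0],[0,0,0],[0,0,0]], "hand": [0.5,0.8,0.95,0.95,0.95,0.95,0.95,1,1]}}

```text
time_s: 18.2
ee_pos: [0.4544, 0.3671, 0.201]
orientation: [0.131, 0.991, 0.002, 0.002]
force: [-0.1, -0.5, -1.7]
grip_width: 0.0857
grasp_force: 0.0
```

```bash
python3 - <<'E'
from h import *
plan((.43,.19,.19,80),(.4285,.057,.19,100),(.4285,.057,.19,-80))
E
```

```text
t 18.2 p [0.4544 0.3671 0.201 ] w 0.0857 F [-0.1 -0.5 -1.7] q [-0.83  0.25  0.08  1.63 -0.02  1.26  0.57]
dp [ -2.24 -17.74   1.01] ang [ 0.3  0.2 -5.1]
dp [ -5.55 -30.62   0.95] ang [  0.3   0.2 -25.1]
dp [ -5.55 -30.62   0.95] ang [  0.3  -0.4 154.9]
```

Emit:
{"api": "jog_arm", "payload": {"dp": [[-1,-6,1],[-2,-12,1],[-3,-18,1],[-4.3,-24,1],[-5.5,-30.6,1],[-5.5,-30.6,1],[-5.5,-30.6,1],[-5.5,-30.6,1]], "angular": [[0,0,-5],[0,0,-10],[0,0,-15],[0,0,-20],[0,0,-25],[0,0,-25],[0,0,-25],[0,0,-25]], "hand": [1,1,1,1,1,1,1,1]}}

```text
time_s: 19.2
ee_pos: [0.4266, 0.0574, 0.187]
orientation: [-0.088, 0.996, -0.0, -0.0]
force: [-0.1, 0.6, 1.0]
grip_width: 0.0853
grasp_force: 0.0
```

```bash
python3 - <<'E'
from h import *
t=read_camera("top");s=read_camera("scene")
a=cv2.resize(t[90:220,70:180],None,fx=3,fy=3,interpolation=cv2.INTER_CUBIC);b=cv2.resize(s[80:210,180:320],None,fx=3,fy=3,interpolation=cv2.INTER_CUBIC)
cv2.imwrite("pics/a9.png",np.hstack([a,b]))
plan((.4285,.057,.02,100))
E
```

```text
t 19.3 p [0.4266 0.0572 0.187 ] w 0.0859 F [-0.8 -0.6 -0.4] q [-0.52 -0.08  0.27  2.02  0.02  1.21  1.49]
dp [-0.19 -0.05 16.7 ] ang [-0.  -0.   0.1]
```

View pics/a9.png

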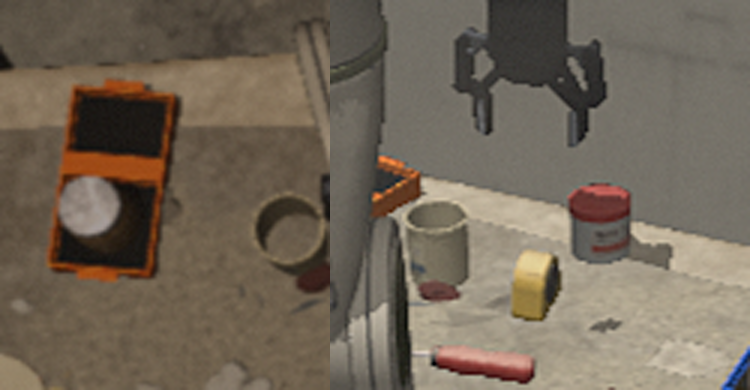

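The jar stands in the larger bay. Its lid at crop (88,207) is offset by perspective because it's high up, and corrected it lies near the bay centre. Next is the tape.

Emit:
{"api": "jog_arm", "payload": {"dp": [[-0.1,0,6],[-0.1,0,12],[-0.1,0,16.5],[-0.1,0,16.5],[-0.1,0,16.5],[-0.1,0,16.5],[-0.1,0,16.5],[-0.1,0,16.5],[-0.1,0,16.5],[-0.1,0,16.5]], "angular": [[0,0,0],[0,0,0],[0,0,0],[0,0,0],[0,0,0],[0,0,0],[0,0,0],[0,0,0],[0,0,0],[0,0,0]], "hand": [1,1,1,1,0.2,0.2,0.2,0.2,0.2,0.2], "grip_force": 50}}

```text
time_s: 20.55
ee_pos: [0.4288, 0.057, 0.0238]
orientation: [-0.087, 0.996, 0.001, 0.001]
force: [-0.8, 1.4, 8.5]
grip_width: 0.0334
grasp_force: 48.8
```

Emit:
{"api": "jog_arm", "payload": {"dp": [[0,0,-5],[0,0,-11],[0,0,-16],[0,0,-16],[0,0,-16]], "angular": [[0,0,0],[0,0,0],[0,0,0],[0,0,0],[0,0,0]], "hand": [0.2,0.2,0.2,0.2,0.2]}}

```text
time_s: 21.18
ee_pos: [0.4272, 0.0562, 0.1819]
orientation: [-0.087, 0.996, 0.0, -0.0]
force: [-0.5, -0.4, -2.2]
grip_width: 0.0334
grasp_force: 50.7
```

```bash
python3 - <<'E'
from h import *
print("jar",ray("top",(99.3,159),.101))
s=read_camera("scene")
cv2.imwrite("pics/a10.png",cv2.resize(s[60:190,180:320],None,fx=4,fy=4,interpolation=cv2.INTER_CUBIC))
plan((.555,.3562,.18,-5.7))
E
```

```text
jar [0.45195065 0.36396727]
t 21.23 p [0.4269 0.0561 0.1813] w 0.0335 F [ 0.  -0.1 -2.4] q [-0.54 -0.08  0.29  2.02  0.02  1.2   1.49]
dp [-17.81  27.34   0.09] ang [-1.000e-01 -1.000e-01  1.057e+02]
```

View pics/a10.png

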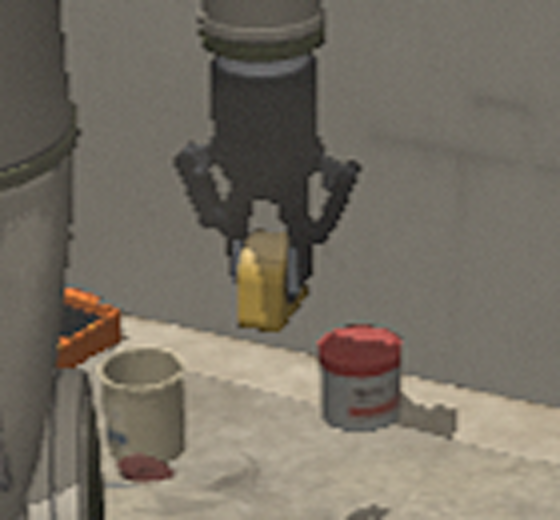

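The tape is held upright, and the tub and pot haven't moved. That was my last picture, so from here I'll check by numbers. Carrying the tape over the narrow bay with a turn of +106°.

Emit:
{"api": "jog_arm", "payload": {"dp": [[-2,3,0],[-4,6,0],[-6,9,0],[-8,12,0],[-10,15,0],[-12,18,0],[-14,21,0],[-16,24,0],[-17.8,27.3,0],[-17.8,27.3,0],[-17.8,27.3,0],[-17.8,27.3,0]], "angular": [[0,0,10],[0,0,20],[0,0,30],[0,0,40],[0,0,50],[0,0,60],[0,0,70],[0,0,80],[0,0,90],[0,0,100],[0,0,105.7],[0,0,105.7]], "hand": [0.2,0.2,0.2,0.2,0.2,0.2,0.2,0.2,0.2,0.2,0.2,0.2]}}

```text
time_s: 22.72
ee_pos: [0.5551, 0.3555, 0.1803]
orientation: [0.741, 0.671, -0.002, 0.0]
force: [0.1, -0.4, -2.1]
grip_width: 0.0334
grasp_force: 50.8
```

```bash
python3 - <<'E'
from h import *
t=read_camera("top")
# orange tray visible part, to see nothing has shifted; tape at top?
h=cv2.cvtColor(t,cv2.COLOR_BGR2HSV)
m=cv2.inRange(h,np.array((18,90,60)),np.array((35,255,255)))[100:190,70:190]
ys,xs=np.nonzero(m);print("yellow px",len(xs),xs.mean()+70 if len(xs) else 0,ys.mean()+100 if len(xs) else 0)
plan((.555,.3562,.08,-5.7),(.555,.3562,.0465,-5.7))
E
```

```text
yellow px 119 116.1344537815126 158.30252100840335
t 22.77 p [0.5552 0.3556 0.1807] w 0.0333 F [ 0.5 -0.6 -2.2] q [-0.85  0.44  0.29  1.44 -0.13  1.28 -0.65]
dp [ 8.000e-02 -1.000e-02  1.007e+01] ang [-0.1  0.1  0.1]
dp [ 8.000e-02 -1.000e-02  1.342e+01] ang [-0.1  0.1  0.1]
```

Emit:
{"api": "jog_arm", "payload": {"dp": [[0,0,5],[0,0,10],[0,0,12],[0,0,13],[0,0,13.3],[0,0,13.4],[0,0,13.4],[0,0,13.4]], "angular": [[0,0,0],[0,0,0],[0,0,0],[0,0,0],[0,0,0],[0,0,0],[0,0,0],[0,0,0]], "hand": [0.2,0.2,0.2,0.2,0.2,0.2,0.2,0.2]}}

```text
time_s: 23.78
ee_pos: [0.556, 0.3562, 0.049]
orientation: [0.742, 0.671, 0.001, -0.0]
force: [-0.2, 0.5, -1.5]
grip_width: 0.0333
grasp_force: 50.6
```

Emit:
{"api": "jog_arm", "payload": {"dp": [[0,0,0.1],[0,0,0.2],[0,0,0.3],[0,0,0.3],[0,0,0.3]], "angular": [[0,0,0],[0,0,0],[0,0,0],[0,0,0],[0,0,0]], "hand": [0.2,0.2,0.2,0.2,0.2]}}

```text
time_s: 24.4
ee_pos: [0.5558, 0.356, 0.046]
orientation: [0.742, 0.671, 0.0, -0.0]
force: [-2.5, -1.7, 6.1]
grip_width: 0.0338
grasp_force: 51.5
```

Contact came at z 0.046, as expected. I'll release and rise.

Emit:
{"api": "jog_arm", "payload": {"dp": [[0,0,0],[0,0,0],[0,0,0],[0,0,0],[0,0,-4],[0,0,-9],[0,0,-15],[0,0,-15]], "angular": [[0,0,0],[0,0,0],[0,0,0],[0,0,0],[0,0,0],[0,0,0],[0,0,0],[0,0,0]], "hand": [0.5,0.7,0.7,0.7,0.7,0.7,0.7,0.7]}}

```text
time_s: 25.4
ee_pos: [0.5581, 0.3572, 0.2012]
orientation: [0.742, 0.671, 0.005, 0.0]
force: [0.5, 0.7, 0.1]
grip_width: 0.0599
grasp_force: 0.0
```

```bash
python3 - <<'E'
from h import *
plan((.43,.02,.25,30))
E
```

```text
t 25.4 p [0.5581 0.3572 0.2012] w 0.0599 F [0.5 0.7 0.1] q [-0.86  0.43  0.3   1.42 -0.13  1.3  -0.65]
dp [-34.8   -9.33  -5.17] ang [  0.5  -0.2 -35.8]
```

Moving clear for the final numeric check.

Emit:
{"api": "jog_arm", "payload": {"dp": [[-5,-1,-4],[-11,-3,-5],[-17,-4.5,-5],[-23,-6,-5],[-29,-7.5,-5],[-34.8,-9.3,-5],[-34.8,-9.3,-5],[-34.8,-9.3,-5],[-34.8,-9.3,-5]], "angular": [[0,0,0],[0,0,0],[0,0,0],[0,0,0],[0,0,0],[0,0,0],[0,0,0],[0,0,0],[0,0,0]], "hand": [1,1,1,1,1,1,1,1,1]}}

```text
time_s: 26.52
ee_pos: [0.4286, 0.0201, 0.245]
orientation: [0.741, 0.672, -0.0, 0.0]
force: [0.5, -0.1, -0.1]
grip_width: 0.0854
grasp_force: 0.0
```

```bash
python3 - <<'E'
from h import *
t=read_camera("top");t0=cv2.imread("pics/top0.png")
c=blob(t,(16,80,50),(36,255,255),(85,110,140,190))
for z in(.06,.086):
    print("tape",z,cv2.minAreaRect(np.array([ray("top",q,z) for q in c],np.float32)))
print("tape px",cv2.boundingRect(c))
for nm,z,box in[("tin",.083,(290,110,330,145)),("jar",.101,(85,140,125,185))]:
    c=blob(t,(0,0,110),(179,50,255),box);print(nm,cv2.minAreaRect(np.array([ray("top",q,z) for q in c],np.float32)))
c=blob(t,(5,20,70),(25,120,255),(292,148,325,195));print("blk",cv2.minAreaRect(np.array([ray("top",q,.064) for q in c],np.float32)))
for nm,b in[("tub",(195,105,228,142)),("pot",(150,150,182,184))]:
    x0,y0,x1,y1=b
    g=[cv2.cvtColor(i[y0-4:y1+4,x0-4:x1+4],cv2.COLOR_BGR2GRAY) for i in(t0,t)]
    print(nm,"shift px",cv2.phaseCorrelate(np.float32(g[0]),np.float32(g[1])))
# hidden-free check in colours, dump tray rows
h=cv2.cvtColor(t,cv2.COLOR_BGR2HSV)
print(h[112:150:2,108].tolist())
E
```

```text
tape 0.06 ((0.5567792654037476, 0.3471519351005554), (0.07259295135736465, 0.04176037758588791), 76.370849609375)
tape 0.086 ((0.5485554337501526, 0.34044718742370605), (0.07120580971240997, 0.04096238315105438), 76.37078094482422)
tape px (98, 120, 25, 17)
tin ((0.5347782969474792, -0.2228400707244873), (0.03493401035666466, 0.03009367175400257), 89.31293487548828)
jar ((0.4549175798892975, 0.3635070323944092), (0.05291972681879997, 0.05182909220457077), 89.21641540527344)
blk ((0.4219561815261841, -0.22651003301143646), (0.11097055673599243, 0.05330968275666237), 2.3758809566497803)
tub shift px ((-7.564436939289731, -0.8674057336602274), 0.04898214222472391)
pot shift px ((-0.030066681085465063, 0.5682426199481085), 0.943021822505527)
[[17, 94, 109], [17, 80, 125], [13, 130, 126], [11, 226, 156], [17, 145, 144], [19, 117, 157], [20, 119, 157], [20, 120, 159], [19, 126, 158], [20, 139, 152], [18, 120, 53], [8, 57, 18], [17, 131, 39], [15, 41, 25], [15, 24, 21], [11, 216, 150], [11, 221, 157], [11, 218, 158], [12, 221, 148]]
```

```bash
python3 - <<'E'
from h import *
s=read_camera("scene");s0=cv2.imread("pics/scene0.png")
for i in(s0,s):
    print("tub",cv2.boundingRect(blob(i,(0,100,50),(8,255,255),(252,138,290,165))))
print(r.state()["force"],r.state()["time_s"])
print(r.job_done())
E
```

```text
tub (259, 141, 21, 14)
tub (259, 141, 21, 13)
[ 0.63326385 -0.32315231  0.05316956] 26.625
the job is handed in; nothing more can be done
None
```

Both kits are made up and handed in at 26.6 s: the final camera measurements put the tin, block, jar and tape in their bays, and show the red tub and cream pot where they stood.

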